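# Load a tube strip into the bench incubator and shut its lid

### The job

Take the tube strip with the blue handle from its white rack and put it into the incubator so that all six tubes go down into their six wells and the strip sits fully home on the metal block; let go of it and then shut the clear lid over it. The lid hardly opens further than it stands, so there is no room above the wells for a gripper pointing straight down, and the metal block may sit a few millimetres to the left or right in its pocket, so feel for the wells. Leave the strip with the orange handle standing in its own rack.

Things in the scene. Friction and masses are not known exactly. Their poses are not given: they have to be found in the camera images.
- strip_blue_c (a point): Strip to load (blue): six amber tubes in a row under a bar with a handle. Point: centre, 32 mm above tube tips, 32 below handle top. z up, y along the row; a half turn is the same. Tubes 8.4 mm dia, 24 mm long under the bar, 15 mm apart (y -37.5..37.5), last 4 mm tapering to 6.4. Bar 18 x 92 x 4 mm (x,y,z), z -8 to -4. About 35 g.
- strip_blue_handle (a point): Centre of that strip's blue handle block, 14 mm above strip_blue_c: 14 (x) x 20 (y) x 36 mm (z), standing on the bar's top. Grip it across its 20 mm (along y). Axes as strip_blue_c.
- rack_blue: White rack that the blue strip stands in, fixed, 50 x 130 mm, y along the row; origin under its centre. The bar rests on rails 34 mm above the table, tube tips at 10 mm. End posts 42 mm high, inner faces at y = +-50 mm. Lift the strip straight up 35 mm to clear it. Two like racks 0.12 m or more apart along x; either may be the nearer.
- strip_orange_c (a point): The same kind of strip with an orange handle in a rack of its own; to be left alone. Point and axes as for the blue one.
- well_row (a point): Middle of the block's pocket in the incubator, at the block's top face (85 mm above table). z up, y along the wells, x towards the lid's hinge. Six round wells 9.8 mm dia, 28 deep, 1 mm chamfer, 15 mm apart, at x = 0. Their middle lies anywhere within 5 mm either way of this point along y, unmeasured: look or feel. Seated, strip_blue_c is 8 mm above this level.
- incubator: Beige housing, fixed; origin on the table under well_row, same axes. x -150 to +130 mm, y +-115 mm, top 77 mm high around an aluminium block 50 x 130 mm (x,y), top 85 mm high, fixed while you work. Two cheeks, 14 mm thick, to 125 mm high at y = +-89 to +-103, x -20 to +105 mm.
- lid_hinge (a point): Middle of the lid's hinge axis, on the incubator: 85 mm beyond well_row along x and 44 mm above it. The axis runs along y; axes as well_row.
- lid_bar (a point): Centre of the blue round bar (12 mm dia, 180 long, along y) on the clear lid's free edge, 180 mm from the hinge and 6 mm off the plane through it. Lid 176 x 206 x 5 mm. Open, it leans over the wells towards the robot: a gripper pointing straight down has no room there, one leaning back to the robot by 25 to 45 degrees has. Push the bar down to shut it.
- lid (a joint): Lid angle in rad: 0 shut (level, 4 mm above a seated strip's handle), stop at 1.0. Starts 0.9 to 1.0. Its stiff hinge holds it wherever left; 2 to 5 N at the bar move it. It cannot shut on a strip that stands high.
Mind the look-alikes: they are no part of the job. Leave any pink or turquoise look-alike of the part that bears strip_blue_c alone.

How it is judged:
On the way:
1. the blue-handled strip is fully home in the wells while the lid is still open (z of strip_blue_c in the frame of well_row below 0.0105 m and x of strip_blue_c in the frame of well_row between -0.005 and 0.005 m and y of strip_blue_c in the frame of well_row between -0.0085 and 0.0085 m and angle between strip_blue_c's own z axis and vertical below 0.08 rad and value of joint lid above 0.5 rad), for 0.2 s.
At the end, for the whole second after the job is handed in: The blue-handled strip stands in the six wells with its bar on the block (within 2.5 mm of fully down, upright within about 4.5 degrees, in line with the row), the lid is shut over it (within 0.05 rad), and the orange-handled strip stands where it was (within 12 mm) (z of strip_blue_c in the frame of well_row between 0.004 and 0.0105 m and x of strip_blue_c in the frame of well_row between -0.005 and 0.005 m and y of strip_blue_c in the frame of well_row between -0.0085 and 0.0085 m and angle between the y axis of strip_blue_c and the y axis of well_row, either way round below 0.08 rad and angle between strip_blue_c's own z axis and vertical below 0.08 rad and value of joint lid below 0.05 rad and distance of strip_orange_c from where it was at the start of the episode below 0.012 m); the robot touches nothing.
It fails at once if the orange-handled strip is moved by more than 25 mm or tipped over (distance of strip_orange_c from where it was at the start of the episode above 0.025 m or angle between strip_orange_c's own z axis and vertical above 0.35 rad).
It also fails if it takes over 67 s, if anything falls off the work surface, if the arm or the gripper's body presses on something with over 40 N, if the wrist force passes 120 N, or if a joint passes its speed limit or range.

### The arm

A 7-joint arm with a two-finger parallel gripper is mounted at the origin on the work surface. World frame = base frame: x ahead of the robot, y to its left, z up, the work surface at z = 0. Lengths are in m, angles in rad, forces in N, time in s.
With the tool pointing down it reaches from about 0.425 to 0.925 m from the base axis. Payload 6.8 kg.
Tool frame: the origin (TCP) lies on the front face of the gripper's body, between the roots of the fingers; the fingertips stand 73 mm ahead of it and the grasp point (between the pads) lies 54 mm ahead of it (env.nose_length is the distance from the TCP to the fingertips, in m); z points along the fingers, y is the direction in which the jaws open and shut (so a half turn about z gives the same grasp; the last joint's range is limited). The gripper opens to 85 mm and grips with 20 to 120 N. Pads are 22 mm wide; open, the fingers measure 114 mm over their backs; the gripper's body (76 mm by 85 mm) begins 54 mm behind the grasp point. The pads swing forward as they close: fully open they stand 13 mm farther back than shut.
Start: joints at [-1.401, 0.477, 0.022, 1.555, -0.011, 1.109, -0.083], TCP at [0.185, 0.649, 0.304] pointing down, gripper open.
Joint ranges: [-2.96, 2.96], [-0.34, 2.1], [-1.41, 1.46], [0.24, 2.44], [-1.37, 4.51], [0.17, 1.92], [-2.96, 2.96]. Speed limits (rad/s): [2.39, 2.39, 3.14, 3.14, 3.14, 3.14, 3.14].

### API

Orientations are given as a unit quaternion [w, x, y, z].
In Python, from cell import env, kin, camera, calibration, job gives the robot as it stands. The module is installed in compiled form; this text tells all that it offers. Calls block until the motion is done:
- env.reach(position, orientation): joint-space move of the TCP to a pose.
- env.movel(position, velocity=0.15, rot=None, stop_force=None): straight line of the TCP; rot=None keeps the orientation; velocity is the mean speed in m/s. With stop_force (N) it stops when the force on the tool has changed by that much, and returns True; else False.
- env.goto_joints(angles): joint-space move.
- env.grip(opening, f_grip=None): finger opening in m; f_grip is the grip in N (None keeps the last); returns when the fingers have stopped.
- env.dwell(seconds).
- kin.inverse_kinematics(position, orientation): joint angles nearest the present ones, or None.
- env.get_state(): the state.
- camera(name): name is "side" or "top"; returns (picture, depth): 384x512x3 uint8, blue, green, red; 384x512 float32, m along the optical axis (not along the pixel's ray), 0 where there is no reading.
- calibration(name): a dict with "fx", "fy", "cx", "cy" (pixels), "rvec" (rotation vector, rad) and "tvec" (3), from world to camera coordinates, as OpenCV has them. Camera axes: x right, y down, z forward; pixel columns grow to the right and rows downward; lengths in m; the calibration is good to about 2 mm. A picture is of the moment at which its call begins. calibration takes no time and is no camera call.
A pose or a line that the arm cannot do raises env.PlanningError and nothing moves.
- job.job_done(): hands the job in, once; it reports no verdict.
The state is a dict: "time": time; "qpos": joint angles; "joint_velocities": joint speeds; "joint_torque": joint torques, N m; "tcp_pos": TCP position; "orientation": TCP orientation; "force": force on the tool from outside, world axes, zero at the start; "torque": the same for the moment, N m; "opening": finger opening in m.
Only numpy, scipy, OpenCV 4.12 (cv2) and the standard library are available. Lean on these libraries where they do the work, as an engineer would, in place of code of your own. Each camera call takes 0.05 s, during which the arm holds its last target. There are 200 camera calls.

## Working session

There is one attempt and no reset: what is moved stays moved. The work goes in short steps, each a Python script; the robot and the scene stay as the last script left them, time stands still between calls to the robot, and variables do not carry over. Pictures are saved under pics/ and viewed, about 8 in all and at most 12, crops included, and the job is handed in when it is done.

```bash
mkdir -p pics; cat > h.py <<'E'
import numpy as np, cv2
from scipy.spatial.transform import Rotation as R
from cell import env, kin, camera, calibration, job
def cal(n):
    c=calibration(n); M=cv2.Rodrigues(np.array(c["rvec"],float))[0]; t=np.array(c["tvec"],float).ravel()
    return c,M,t
def cloud(n,d):
    c,M,t=cal(n); v,u=np.mgrid[:d.shape[0],:d.shape[1]]
    P=np.stack([(u-c["cx"])/c["fx"]*d,(v-c["cy"])/c["fy"]*d,d],-1)
    return (P-t)@M
def onplane(n,u,v,z):
    c,M,t=cal(n); r=np.array([(u-c["cx"])/c["fx"],(v-c["cy"])/c["fy"],1])@M; o=-t@M
    return o+r*(z-o[2])/r[2]
def proj(n,p):
    c,M,t=cal(n); q=M@np.array(p)+t; return c["fx"]*q[0]/q[2]+c["cx"],c["fy"]*q[1]/q[2]+c["cy"]
E
python3 - <<'E'
from h import *
s=env.get_state(); print(s["time"],s["tcp_pos"],s["orientation"],s["opening"],env.nose_length)
for n in("top","side"):
    p,d=camera(n); np.savez(n+"0.npz",p=p,d=d); cv2.imwrite(f"pics/{n}0.png",p)
    c,M,t=cal(n); print(n,c["fx"],-t@M,M[2])
E
```

```text
0.0 [0.18501143 0.64865624 0.30290058] [-5.17268332e-05  1.38468200e-01  9.90366435e-01 -9.37969486e-04] 0.085432593514843 0.0726
top 394.21659037574227 [ 0.48891904 -0.02274008  0.8957054 ] [ 0.05804263 -0.04474936 -0.99731066]
side 398.27550582772733 [0.39896798 0.71992912 0.74233663] [ 0.15060526 -0.76581817 -0.62517245]
```

View pics/top0.png

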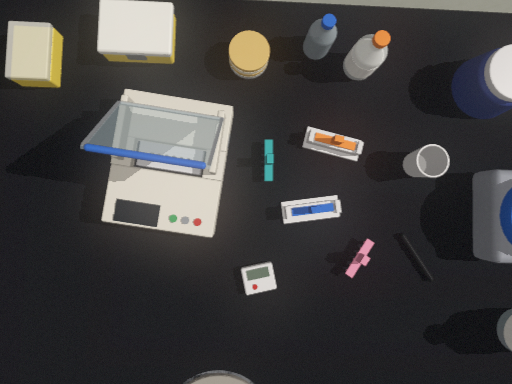

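View pics/side0.png

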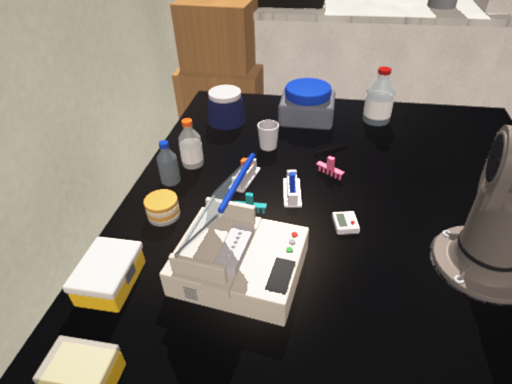

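The top view shows the blue strip in its white rack at (312,210) and the orange strip at (334,142). The loose look-alikes are teal (268,160) and pink (360,258). The one I want is at (312,210): blue handle, in a white rack. The incubator is at (168,165), with its hinge away from the robot.

```bash
python3 - <<'E'
from h import *
T=np.load("top0.npz");S=np.load("side0.npz")
a=cv2.resize(T["p"][185:235,270:355],None,fx=5,fy=5,interpolation=2)
b=cv2.resize(T["p"][85:240,90:240],None,fx=3.4,fy=3.4,interpolation=2)
c=cv2.resize(S["p"][145:320,160:320],None,fx=2.3,fy=2.3,interpolation=2)
W=np.zeros((600,800,3),np.uint8)
W[:250,:425]=a; b=cv2.resize(T["p"][88:238,98:238],None,fx=2.3,fy=2.3,interpolation=2); W[252:252+b.shape[0],:b.shape[1]]=b
W[:c.shape[0],430:430+c.shape[1]]=c[:,:370]; cv2.imwrite("pics/crop1.png",W)
for n,D in(("top",T),("side",S)):
    P=cloud(n,D["d"]); hsv=cv2.cvtColor(D["p"],cv2.COLOR_BGR2HSV)
    blue=((hsv[...,0]>105)&(hsv[...,0]<128)&(hsv[...,1]>150)&(hsv[...,2]>60)).astype(np.uint8)
    k,l,st,ce=cv2.connectedComponentsWithStats(blue)
    for i in range(1,k):
        if st[i,4]>25:
            m=l==i; q=P[m&(D["d"]>0)]; print(n,st[i],np.percentile(q,[5,50,95],axis=0).round(3).tolist())
    # housing top
    m=(P[...,2]>.072)&(P[...,2]<.081)&(D["d"]>0)&(P[...,1]>.1)&(hsv[...,2]>120)
    m=cv2.morphologyEx(m.astype(np.uint8),cv2.MORPH_OPEN,np.ones((3,3)))
    k,l,st,ce=cv2.connectedComponentsWithStats(m)
    for i in range(1,k):
        if st[i,4]>150:
            q=P[l==i][:,:2].astype(np.float32); print(n,"house",st[i],cv2.minAreaRect(q),cv2.boxPoints(cv2.minAreaRect(q)).round(3).tolist())
E
```

```text
top [322  14  15  16 173] [[0.847, -0.21, 0.131], [0.857, -0.199, 0.139], [0.871, -0.188, 0.141]]
top [ 84 144  57  13 338] [[0.561, 0.135, 0.276], [0.566, 0.176, 0.278], [0.574, 0.208, 0.281]]
top [500 189  12  55 449] [[0.437, -0.589, 0.1], [0.481, -0.577, 0.113], [0.523, -0.574, 0.125]]
top [293 204  40  12 250] [[0.473, -0.233, 0.035], [0.482, -0.19, 0.038], [0.492, -0.153, 0.074]]
top house [124  89  55  21 659] ((0.7038313150405884, 0.15717634558677673), (0.11670637130737305, 0.028037268668413162), 83.57184600830078) [[0.6830000281333923, 0.10100000351667404], [0.7110000252723694, 0.09799999743700027], [0.7239999771118164, 0.21400000154972076], [0.6959999799728394, 0.21699999272823334]]
top house [ 102  157   74   75 3057] ((0.5061918497085571, 0.1674659550189972), (0.1483437418937683, 0.13775023818016052), 83.40225982666016) [[0.42899999022483826, 0.10199999809265137], [0.5659999847412109, 0.0860000029206276], [0.5830000042915344, 0.2329999953508377], [0.44600000977516174, 0.24899999797344208]]
side [ 286   78   45   28 1020] [[0.409, -0.703, 0.1], [0.475, -0.616, 0.13], [0.54
[... 238 characters left out ...]
 [[0.473, -0.193, 0.037], [0.48, -0.182, 0.048], [0.488, -0.157, 0.076]]
side house [182 238  41  24 631] ((0.6510629057884216, 0.13077129423618317), (0.06367861479520798, 0.08207128942012787), 85.66010284423828) [[0.6079999804496765, 0.10199999809265137], [0.6899999976158142, 0.09600000083446503], [0.6940000057220459, 0.1589999943971634], [0.6129999756813049, 0.16599999368190765]]
side house [ 160  245  142   61 2961] ((0.5744070410728455, 0.15999653935432434), (0.15168534219264984, 0.27985018491744995), 83.48078918457031) [[0.4269999861717224, 0.10100000351667404], [0.7049999833106995, 0.0689999982714653], [0.722000002861023, 0.21899999678134918], [0.4440000057220459, 0.25099998712539673]]
```

View pics/crop1.png

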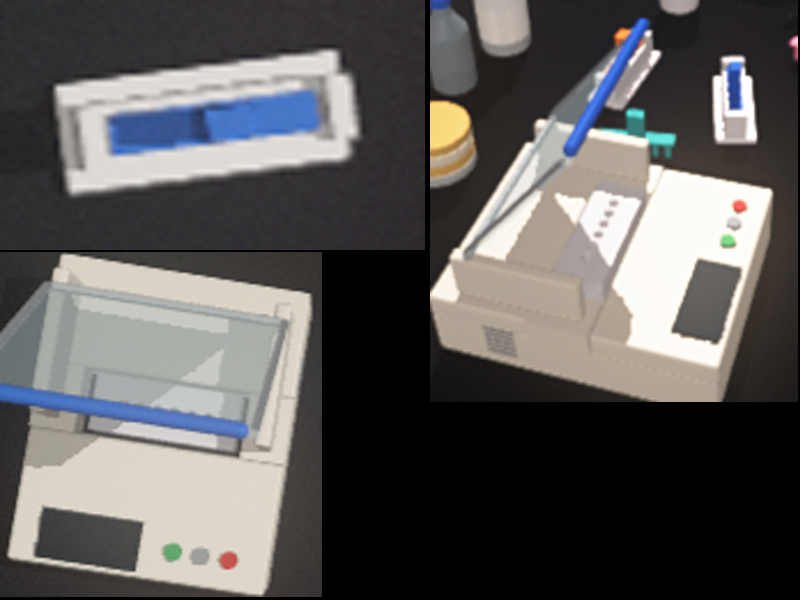

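The crop confirms the blue handle standing on its bar in the white rack. In the side view, four or five dark wells are visible on the block, so I can measure both accurately from here.

```bash
python3 - <<'E'
from h import *
T=np.load("top0.npz");S=np.load("side0.npz")
for n,D in(("top",T),("side",S)):
    P=cloud(n,D["d"]); hsv=cv2.cvtColor(D["p"],cv2.COLOR_BGR2HSV); ok=D["d"]>0
    m=(P[...,2]>.071)&(P[...,2]<.081)&ok&(P[...,1]>-.02)&(P[...,1]<.3)&(P[...,0]<.8)&(P[...,0]>.35)
    m=cv2.morphologyEx(m.astype(np.uint8),cv2.MORPH_OPEN,np.ones((3,3)))
    k,l,st,ce=cv2.connectedComponentsWithStats(m)
    q=P[np.isin(l,[i for i in range(1,k) if st[i,4]>100])][:,:2].astype(np.float32); r=cv2.minAreaRect(q); print(n,"house",r,cv2.boxPoints(r).round(4).tolist(), np.median(P[m>0][:,2]))
    m=ok&(P[...,0]>.42)&(P[...,0]<.55)&(P[...,1]>-.27)&(P[...,1]<-.1)
    h=m&(P[...,2]>.06)&(P[...,2]<.09)&(hsv[...,1]>120)
    q=P[h]; print("handle top",len(q),q.min(0),q.max(0),q.mean(0),cv2.minAreaRect(q[:,:2].astype(np.float32)))
    h=m&(P[...,2]>.03); q=P[h][:,:2].astype(np.float32); print("rack",cv2.minAreaRect(q))
    h=m&(P[...,2]>.03)&(hsv[...,1]>120); q=P[h][:,:2].astype(np.float32); print("strip",cv2.minAreaRect(q))
    # white well block
    m=ok&(P[...,2]>.0825)&(P[...,2]<.089)&(P[...,0]>.5)&(P[...,0]<.72)&(P[...,1]>-.0)&(P[...,1]<.3)
    q=P[m]; print("block",m.sum(),cv2.minAreaRect(q[:,:2].astype(np.float32)))
im=cv2.resize(S["p"][215:285,205:265],None,fx=8,fy=8,interpolation=cv2.INTER_CUBIC)
cv2.imwrite("pics/wells.png",im)
E
```

```text
top house ((0.5721716284751892, 0.11898552626371384), (0.23029382526874542, 0.28021499514579773), 82.79598999023438) [[0.4187000095844269, 0.022299999371170998], [0.6966999769210815, -0.012799999676644802], [0.725600004196167, 0.21570000052452087], [0.44760000705718994, 0.2508000135421753]] 0.07650839831008625
handle top 69 [ 0.47653469 -0.20287977  0.060952  ] [ 0.48958209 -0.18213072  0.0757741 ] [ 0.48278954 -0.19196322  0.07222832] ((0.4830673038959503, -0.19254326820373535), (0.012662570923566818, 0.02067999169230461), 1.3765506744384766)
rack ((0.4828713834285736, -0.19362133741378784), (0.027960602194070816, 0.12065571546554565), 8.73911190032959)
strip ((0.48214104771614075, -0.19324694573879242), (0.016326263546943665, 0.09076226502656937), 9.36872673034668)
block 352 ((0.6153302788734436, 0.10706716030836105), (0.19796645641326904, 0.12496481835842133), 79.90495300292969)
side house ((0.5695117115974426, 0.12046007812023163), (0.23156636953353882, 0.27899789810180664), 82.96603393554688) [[0.41690000891685486, 0.022600000724196434], [0.6937999725341797, -0.011500000022351742], [0.722100019454956, 0.218299999833107], [0.44519999623298645, 0.2524999976158142]] 0.07789606763555315
handle top 32 [ 0.4753679  -0.19948165  0.06054166] [ 0.48861614 -0.1798126   0.07748829] [ 0.48124736 -0.18745582  0.0707262 ] ((0.4817492663860321, -0.1900569498538971), (0.011079021729528904, 0.02053210511803627), 7.764668941497803)
rack ((0.4874439537525177, -0.16951531171798706), (0.16717034578323364, 0.07473056763410568), 72.7641830444336)
strip ((0.49765104055404663, -0.15756800770759583), (0.14284047484397888, 0.05105312913656235), 68.17707824707031)
block 1065 ((0.6173632144927979, 0.11706259846687317), (0.20149944722652435, 0.1262524127960205), 82.05772399902344)
```

View pics/wells.png

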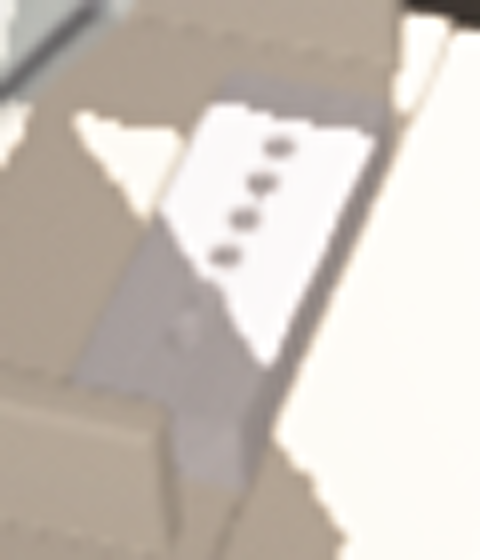

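Four lit wells are at crop (279,146), (262,183), (244,218) and (225,256), and a faint one in shadow at (187,325). That one fits as the sixth in the same spacing.

```bash
python3 - <<'E'
from h import *
yaw=np.radians(-7.1); ex=np.array([np.cos(yaw),np.sin(yaw)]);ey=np.array([-ex[1],ex[0]])
W=np.array([.571,.1197])+.01*ex; print("well_row",W)
pts=[(279,146),(262,183),(244,218),(225,256),(187,325)]
for i,(x,y) in zip([-2.5,-1.5,-.5,.5,2.5],pts):
    p=onplane("side",205+x/8-.44,215+y/8-.44,.085)[:2]; d=p-W; print(p,d@ex*1e3,d@ey*1e3,"mid if idx",d@ey*1e3-15*i)
for x,y in [(215,104),(375,140),(240,487),(243,430),(75,380)]:
    p=onplane("side",205+x/8-.44,215+y/8-.44,.085)[:2]; d=p-W; print("blk",d@ex*1e3,d@ey*1e3)
# lid bar / angle
for n in("top","side"):
    D=np.load(n+"0.npz");P=cloud(n,D["d"]);h=cv2.cvtColor(D["p"],cv2.COLOR_BGR2HSV)
    m=(h[...,1]>150)&(abs(h[...,0]-116.)<12)&(P[...,2]>.24)&(P[...,2]<.32)&(P[...,0]<.65)
    q=P[m]; d=q[:,:2]-W; print(n,"bar x",np.median(d@ex),"y",(d@ey).min(),(d@ey).max(),"z",np.median(q[:,2]))
# IK checks
def ori(yaw,lean): # tool z=(sin,0,-cos) in local, tool y = +-local y
    z=np.array([np.sin(lean),0,-np.cos(lean)])
    out=[]
    for s in(1,-1):
        y=np.array([0,s,0.]);x=np.cross(y,z)
        q=(R.from_euler("z",yaw)*R.from_matrix(np.c_[x,y,z])).as_quat(); out.append((np.r_[q[3],q[:3]],R.from_euler("z",yaw).apply(z)))
    return out
for nm,xy,yw,zs in(("rack",[.482,-.192],np.radians(9),(.063,.12,.2)),("well",W,yaw,(.115,.155))):
  for lean in(30,38,):
    for s,(q,z) in enumerate(ori(yw,np.radians(lean))):
      for zz in zs:
        j=kin.inverse_kinematics(list(np.r_[xy,zz]-.054*z),list(q)); print(nm,lean,s,zz,None if j is None else np.round(j,2))
E
```

```text
well_row [0.58092332 0.11846399]
[0.5754956  0.07592757] -0.12853890565527315 -42.88112260325673 mid if idx -5.381122603256728
[0.57712036 0.09144438] -0.43413478724555726 -27.282470156809815 mid if idx -4.782470156809815
[0.57916202 0.10585443] -0.18923285712397533 -12.730563066072826 mid if idx -5.2305630660728255
[0.58117406 0.12109969] -0.07696363695533917 2.646485356891709 mid if idx -4.853514643108291
[0.58565573 0.14797871] 1.0480578476412585 29.873338665882294 mid if idx -7.626661334117706
blk 24.030754845489625 -54.28079439365771
blk -26.348643691646757 -52.95894263115549
blk -32.30464819210339 78.8796404505082
blk -26.50594630655704 60.60686676214817
blk 23.21921958674874 56.888145180816515
top bar x -0.020929649413271797 y -0.0038345207921668166 0.09192126497493198 z 0.2784628722693646
side bar x -0.024405233949368728 y -0.09488784893609563 0.0947351947424046 z 0.2798872991039629
rack 30 0 0.063 [ 1.21  0.63 -0.93  2.31  1.74  0.19  0.51]
rack 30 0 0.12 [ 0.58  0.32 -0.18  2.33 -1.32  0.23 -2.87]
rack 30 0 0.2 [ 1.12  0.22 -0.76  2.24 -0.39  0.32  2.48]
rack 30 1 0.063 [ 1
[... 291 characters left out ...]
[ 0.64  0.16 -0.18  2.34 -1.34  0.35 -2.86]
rack 38 1 0.063 [ 1.44  0.84 -1.17  2.36  2.15  0.35 -2.86]
rack 38 1 0.12 [ 1.01  0.4  -0.61  2.37  4.17  0.19  1.17]
rack 38 1 0.2 [ 0.64  0.16 -0.18  2.34 -1.34  0.35  0.29]
well 30 0 0.115 [-0.66  0.4   0.25  2.23  1.18  0.19 -0.14]
well 30 0 0.155 [-0.82  0.33  0.45  2.22  0.66  0.21  0.4 ]
well 30 1 0.115 [ 0.05  0.45 -0.59  2.19  1.42  0.52  2.88]
well 30 1 0.155 [-0.93  0.35  0.58  2.23  0.43  0.18 -2.53]
well 38 0 0.115 [-0.63  0.41  0.16  2.31  1.96  0.33 -0.94]
well 38 0 0.155 [-0.98  0.36  0.58  2.31  1.79  0.17 -0.78]
well 38 1 0.115 [-0.84  0.43  0.41  2.32  2.15  0.24  1.98]
well 38 1 0.155 [-0.85  0.34  0.41  2.3   1.7   0.23  2.46]
```

```bash
cat >> h.py <<'E'
LEAN=np.radians(38)
IY=np.radians(-7.1); W=np.array([.5809,.1185]); ex=np.array([np.cos(IY),np.sin(IY)]); ey=np.array([-ex[1],ex[0]])
RY=np.radians(9.0); H=np.array([.4825,-.1922])
def pose(g,yaw,lean=LEAN,s=1):
    z=np.array([np.sin(lean),0,-np.cos(lean)]); y=np.array([0,s,0.]); x=np.cross(y,z)
    r=R.from_euler("z",yaw); q=(r*R.from_matrix(np.c_[x,y,z])).as_quat()
    return list(np.asarray(g)-.054*r.apply(z)), [q[3],*q[:3]]
def st(m=""):
    s=env.get_state(); print(m,"t",round(s["time"],2),"tcp",np.round(s["tcp_pos"],4),"q",np.round(s["qpos"],2),"F",np.round(s["force"],1),"op",round(s["opening"],4)); return s
E
python3 - <<'E'
from h import *
s=env.get_state(); p=s["tcp_pos"]
env.movel([p[0]+.05,p[1]-.1,.48],velocity=.3); st("up")
for s_ in(1,-1):
    P,Q=pose([*H,.30],RY,s=s_); print(s_,kin.inverse_kinematics(P,Q))
for s_ in(-1,1):
    try:
        P,Q=pose([*H,.30],RY,s=s_); env.reach(P,Q); break
    except env.PlanningError as e: print(s_,e)
st("above"); env.grip(.045)
for z in(.12,):
    try: env.movel(pose([*H,z],RY,s=s_)[0],velocity=.25)
    except env.PlanningError as e: print(z,e)
st("low")
print(kin.inverse_kinematics(*pose([*H,.064],RY,s=s_)))
for n in("top","side"):
    im,d=camera(n); np.savez(n+"1.npz",p=im,d=d)
    u,v=map(int,proj(n,[*H,.08])); c=im[max(v-60,0):v+60,u-70:u+70]; cv2.imwrite(f"pics/{n}1.png",cv2.resize(c,None,fx=3,fy=3))
a,b=cv2.imread("pics/top1.png"),cv2.imread("pics/side1.png"); h=min(len(a),len(b)); cv2.imwrite("pics/j1.png",cv2.resize(np.hstack([a[:h],b[:h]]),(800,343)))
E
```

```text
up t 0.95 tcp [0.234  0.5489 0.4783] q [-1.32  0.24  0.06  1.51 -0.01  1.4   0.03] F [-0.5  0.5 -0.8] op 0.0854
1 [-0.34331597 -0.10348949  0.7943636   2.2807994  -0.6926874   0.47377071
  2.7478502 ]
-1 [ 0.44381607 -0.0250596   0.03149874  2.24442049 -0.83600131  0.51164542
 -0.27910933]
above t 3.74 tcp [ 0.4502 -0.1968  0.3427] q [ 0.44 -0.02  0.03  2.24 -0.84  0.51 -0.28] F [-0.6 -0.   0. ] op 0.0856
0.12 the arm cannot follow that straight line within its joint ranges
low t 4.22 tcp [ 0.4497 -0.1974  0.3426] q [ 0.44 -0.03  0.03  2.24 -0.84  0.51 -0.28] F [-0.1  0.3 -0. ] op 0.0449
[ 1.43579843  0.83405892 -1.16545486  2.36274886  2.14575092  0.34680775
 -2.86205222]
```

View pics/j1.png

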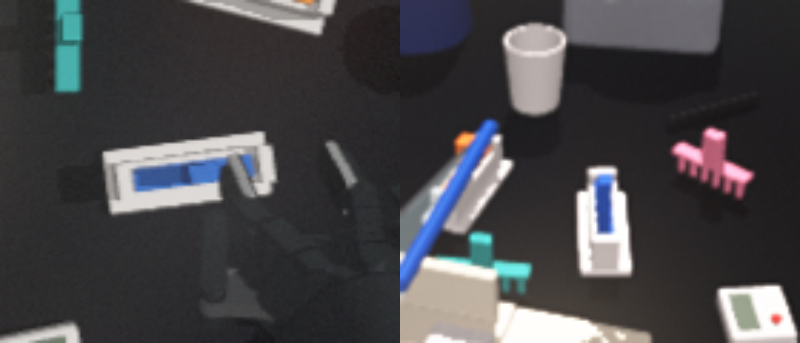

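The straight line down is out of joint range in this arm posture. The strip looks the same after a half turn, so I could grip it leaning the other way and turn it 180° on the way. I'll check that with inverse kinematics.

```bash
python3 - <<'E'
from h import *
for lean in(-38,-30):
  for s in(1,-1):
    for z in(.064,.11,.2,.3):
      j=kin.inverse_kinematics(*pose([*H,z],RY,np.radians(lean),s)); print("rack",lean,s,z,None if j is None else np.round(j,2))
g=W-.0045*ey
for lean in (38,32):
  for s in(1,-1):
    for dx,z in((-.15,.16),(-.07,.16),(0,.155),(0,.117)):
      j=kin.inverse_kinematics(*pose([*(g+dx*ex),z],IY,np.radians(lean),s)); print("well",lean,s,dx,z,None if j is None else np.round(j,2))
E
```

```text
rack -38 1 0.064 [ 0.77  1.04 -0.99  1.61  0.75  1.69  1.25]
rack -38 1 0.11 [ 0.77  0.97 -0.99  1.6   0.7   1.72  1.29]
rack -38 1 0.2 [ 0.85  0.94 -1.19  1.56  0.7   1.91  1.24]
rack -38 1 0.3 [ 0.27  0.52 -0.18  1.52  0.24  1.76  1.78]
rack -38 -1 0.064 [ 0.22  0.79 -0.1   1.65  0.25  1.36 -1.43]
rack -38 -1 0.11 [ 0.24  0.73 -0.13  1.64  0.25  1.43 -1.43]
rack -38 -1 0.2 [ 0.27  0.62 -0.18  1.6   0.25  1.58 -1.41]
rack -38 -1 0.3 [ 0.27  0.52 -0.18  1.52  0.24  1.76 -1.37]
rack -30 1 0.064 [ 0.81  0.96 -0.99  1.69  0.76  1.53  1.27]
rack -30 1 0.11 [ 0.81  0.89 -0.99  1.68  0.69  1.56  1.31]
rack -30 1 0.2 [ 0.91  0.86 -1.19  1.63  0.69  1.75  1.28]
rack -30 1 0.3 [ 0.26  0.44 -0.13  1.58  0.2   1.62  1.81]
rack -30 -1 0.064 [ 0.25  0.72 -0.12  1.74  0.24  1.21 -1.42]
rack -30 -1 0.11 [ 0.28  0.65 -0.16  1.72  0.25  1.29 -1.42]
rack -30 -1 0.2 [ 0.31  0.55 -0.2   1.67  0.24  1.45 -1.39]
rack -30 -1 0.3 [ 0.3   0.45 -0.19  1.58  0.21  1.63 -1.35]
well 38 1 -0.15 0.16 None
well 38 1 -0.07 0.16 [-0.07  0.27 -0.59  2.38  1.6   0.57 -0.6 ]
well 38 1 0 0.155 [-0.89  0.34  0.48  2.31  1.75  0.21 -0.73]
well 38 1 0 0.117 [ 0.18  0.51 -0.79  2.26  1.78  0.7  -0.59]
well 38 -1 -0.15 0.16 None
well 38 -1 -0.07 0.16 [-0.98  0.23  0.42  2.44  1.67  0.32  2.41]
well 38 -1 0 0.155 [-0.84  0.33  0.41  2.31  1.72  0.23  2.44]
well 38 -1 0 0.117 [-0.33  0.4  -0.18  2.29  1.85  0.44  2.36]
well 32 1 -0.15 0.16 None
well 32 1 -0.07 0.16 [-1.16  0.25  0.7   2.39  1.01  0.19 -0.04]
well 32 1 0 0.155 [-0.85  0.33  0.47  2.25  0.89  0.18  0.16]
well 32 1 0 0.117 [-0.65  0.39  0.23  2.26  1.45  0.21 -0.41]
well 32 -1 -0.15 0.16 None
well 32 -1 -0.07 0.16 [-1.54  0.53  1.28  2.4  -1.32  0.23 -0.88]
well 32 -1 0 0.155 [-1.27  0.53  1.05  2.27 -1.18  0.2  -0.98]
well 32 -1 0 0.117 [-0.65  0.39  0.23  2.26  1.45  0.21  2.74]
```

```bash
python3 - <<'E'
from h import *
L=-LEAN
env.reach(*pose([*H,.25],RY,L,-1)); st("above")
env.movel(pose([*H,.10],RY,L,-1)[0],velocity=.25)
env.movel(pose([*H,.064],RY,L,-1)[0],velocity=.06,stop_force=6) and print("contact"); st("at")
env.grip(.005,f_grip=50); st("gripped")
env.movel(pose([*H,.115],RY,L,-1)[0],velocity=.1); st("lift")
ims=[]
for n in("top","side"):
    im,d=camera(n); np.savez(n+"2.npz",p=im,d=d)
    u,v=map(int,proj(n,[*H,.1])); c=im[v-50:v+50,u-65:u+65]; ims.append(cv2.resize(c,(400,308),interpolation=2))
cv2.imwrite("pics/j2.png",np.hstack(ims))
E
```

```text
above t 5.39 tcp [ 0.5149 -0.1872  0.2925] q [ 0.27  0.57 -0.18  1.57  0.25  1.67 -1.39] F [0.1 0.4 0. ] op 0.0447
at t 6.89 tcp [ 0.5154 -0.187   0.1065] q [ 0.27  0.79 -0.17  1.65  0.29  1.37 -1.46] F [ 0.4 -0.8  0.4] op 0.045
gripped t 7.23 tcp [ 0.5157 -0.187   0.107 ] q [ 0.27  0.79 -0.17  1.65  0.29  1.37 -1.46] F [1.1 0.1 2.5] op 0.0194
lift t 7.89 tcp [ 0.5153 -0.187   0.1578] q [ 0.27  0.72 -0.18  1.64  0.27  1.45 -1.44] F [ 0.2  0.6 -0.8] op 0.0192
```

View pics/j2.png

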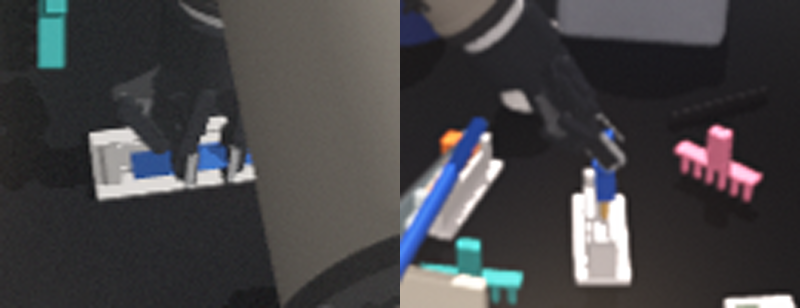

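The strip is gripped (opening 19 mm) and hanging upright clear of the rack, with the orange strip untouched. Next I'll raise it and find the flip posture.

```bash
python3 - <<'E'
from h import *
env.movel(pose([*H,.30],RY,-LEAN,-1)[0],velocity=.25); s=st("high")
g=W-.0045*ey
for dx,z in((-.07,.21),(-.07,.16),(-.05,.16),(-.03,.16),(0,.16),(0,.117),(-.05,.3)):
    j=kin.inverse_kinematics(*pose([*(g+dx*ex),z],IY,LEAN,1)); print(dx,z,None if j is None else np.round(j,3).tolist())
E
```

```text
high t 8.88 tcp [ 0.5148 -0.1869  0.3412] q [ 0.27  0.52 -0.18  1.52  0.24  1.76 -1.36] F [-0.5  0.1 -0.7] op 0.0188
-0.07 0.21 [0.066, 0.166, -0.706, 2.334, 1.344, 0.545, -0.315]
-0.07 0.16 [0.013, 0.285, -0.677, 2.376, 1.604, 0.594, -0.587]
-0.05 0.16 [0.035, 0.31, -0.669, 2.341, 1.61, 0.588, -0.551]
-0.03 0.16 [0.056, 0.335, -0.664, 2.304, 1.611, 0.583, -0.514]
0 0.16 [0.084, 0.373, -0.658, 2.248, 1.607, 0.577, -0.455]
0 0.117 [0.043, 0.463, -0.62, 2.271, 1.788, 0.616, -0.636]
-0.05 0.3 [0.13, 0.022, -0.686, 2.203, 0.872, 0.547, 0.217]
```

```bash
python3 - <<'E'
from h import *
g=W-.0045*ey
P,Q=pose([*(g-.07*ex-.17*ey),.30],IY,LEAN,1); j=kin.inverse_kinematics(P,Q); print(np.round(j,2))
q0=np.array(env.get_state()["qpos"])
def tips():
    s=env.get_state(); q=s["orientation"]; r=R.from_quat([*q[1:],q[0]])
    gp=np.array(s["tcp_pos"])+r.apply([0,0,.054])
    # strip-up in tool frame from rack: up.x=s sin, up.z=-cos (s=-1)
    up=r.apply([-np.sin(LEAN),0,-np.cos(LEAN)]); yy=r.apply([0,1,0])
    ends=[gp-.054*up+k*.042*yy for k in(-1,1)]
    return s["time"],gp.round(3),up.round(2),np.round(ends,3).tolist()
for f in (.2,.4,.6,.8,1):
    env.goto_joints(list(q0+f*(np.array(j)-q0))); t=tips(); print(f,t)
    if min(e[2] for e in t[3])<.15: print("LOW"); break
E
```

```text
[-0.36 -0.18  0.2   2.37  0.61  0.36  0.79]
0.2 (9.375, array([ 0.488, -0.181,  0.287]), array([-0.11, -0.15,  0.98]), [[0.468, -0.14, 0.236], [0.52, -0.206, 0.232]])
0.4 (9.8667, array([ 0.499, -0.168,  0.286]), array([-0.09, -0.27,  0.96]), [[0.464, -0.14, 0.234], [0.543, -0.167, 0.234]])
0.6 (10.3583, array([ 0.507, -0.143,  0.29 ]), array([ 0.01, -0.28,  0.96]), [[0.466, -0.138, 0.235], [0.547, -0.117, 0.24]])
0.8 (10.85, array([ 0.506, -0.102,  0.295]), array([ 0.07, -0.17,  0.98]), [[0.475, -0.125, 0.239], [0.53, -0.062, 0.246]])
1 (11.3417, array([ 0.491, -0.047,  0.301]), array([ 0., -0.,  1.]), [[0.486, -0.088, 0.247], [0.497, -0.005, 0.247]])
```

```bash
python3 - <<'E'
from h import *
g=W-.0045*ey
def T(dx,z): return pose([*(g+dx*ex),z],IY,LEAN,1)
for dx,z in((-.07,.21),(-.07,.152),(-.015,.152)):
    try: env.movel(T(dx,z)[0],velocity=.2); st((dx,z))
    except env.PlanningError as e: print(dx,z,e); break
for dx,z in((0,.152),(0,.115)): print(np.round(kin.inverse_kinematics(*T(dx,z)),2))
ims=[]
for n in("top","side"):
    im,d=camera(n); np.savez(n+"3.npz",p=im,d=d)
    u,v=map(int,proj(n,[*g,.12])); c=im[v-45:v+45,u-60:u+60]; ims.append(cv2.resize(c,(480,360),interpolation=2))
    cv2.imwrite(f"pics/{n}3.png",ims[-1])
cv2.imwrite("pics/j3.png",cv2.resize(np.vstack([ims[1],ims[0]]),(780,600) if 0 else (450,600)))
E
```

```text
(-0.07, 0.21) t 12.52 tcp [0.4785 0.1261 0.2527] q [-0.45  0.12 -0.16  2.36  1.29  0.46 -0.3 ] F [ 0.1 -0.2 -0.1] op 0.0189
(-0.07, 0.152) t 12.98 tcp [0.4781 0.1261 0.1949] q [-0.44  0.25 -0.17  2.41  1.66  0.46 -0.69] F [-0.6  0.9 -0.3] op 0.0192
(-0.015, 0.152) t 13.41 tcp [0.5335 0.1198 0.196 ] q [-0.4   0.3  -0.12  2.31  1.66  0.41 -0.61] F [-0.2 -0.3 -0.5] op 0.0189
[-0.39  0.32 -0.11  2.28  1.65  0.4  -0.58]
[-0.37  0.4  -0.13  2.3   1.87  0.43 -0.81]
```

View pics/j3.png

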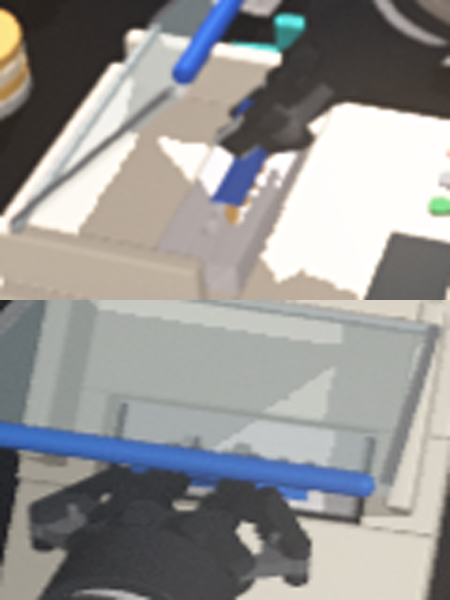

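The strip is over the block, under the lid, with clearance. Now I'll feel downwards.

```bash
cat >> h.py <<'E'
def T(dx,dy,z): return pose([*(W+dx*ex+dy*ey),z],IY,LEAN,1)[0]
def gp():
    s=env.get_state(); q=s["orientation"]; p=np.array(s["tcp_pos"])+R.from_quat([*q[1:],q[0]]).apply([0,0,.054])
    d=p[:2]-W; return np.round([1e3*d@ex,1e3*d@ey,1e3*p[2]],2)
def IF():
    f=np.array(env.get_state()["force"]); return np.round([f[:2]@ex,f[:2]@ey,f[2]],1)
E
python3 - <<'E'
from h import *
env.movel(T(0,-.0045,.152),velocity=.06); print(gp(),IF())
for z in (.134,):
    c=env.movel(T(0,-.0045,z),velocity=.03,stop_force=4); print(c,gp(),IF())
st()
E
```

```text
[  0.29  -4.52 151.99] [-0.2  0.2 -0.3]
False [-1.0000e-01 -4.7300e+00  1.3387e+02] [ 0.3 -0.6 -0.8]
 t 14.66 tcp [0.5472 0.1179 0.1764] q [-0.38  0.36 -0.13  2.29  1.76  0.41 -0.69] F [ 0.2 -0.6 -0.8] op 0.0193
```

The tips are 5 mm below the block face with no contact force, so they are in the wells. I'll carry on down.

```bash
python3 - <<'E'
from h import *
for z in (.120,.112):
    c=env.movel(T(0,-.0047,z),velocity=.03,stop_force=7); print(c,gp(),IF())
    if c: break
st()
im,d=camera("side"); np.savez("side4.npz",p=im,d=d); cv2.imwrite("pics/s4.png",cv2.resize(im[170:290,180:300],(600,600),interpolation=2))
E
```

```text
False [-8.0000e-02 -4.7700e+00  1.1983e+02] [ 1.  -0.7 -0.3]
True [  0.8   -4.76 115.14] [ 0.2 -0.1  2.8]
 t 15.54 tcp [0.548  0.1178 0.1576] q [-0.35  0.4  -0.16  2.3   1.87  0.44 -0.81] F [ 0.2 -0.2  2.8] op 0.0189
```

View pics/s4.png

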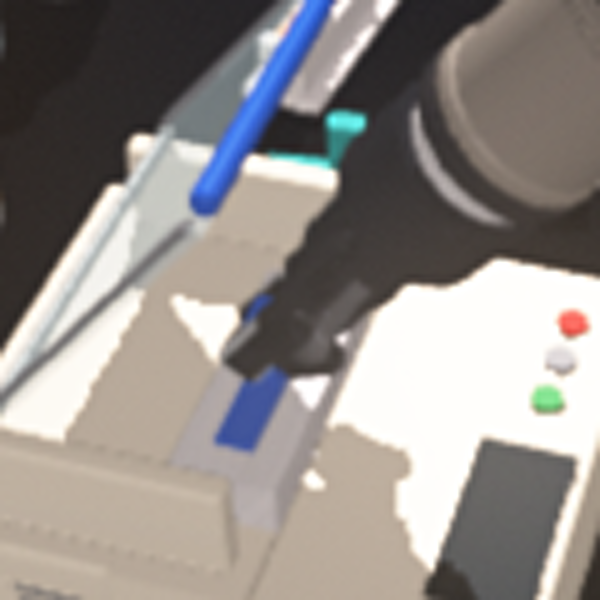

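The strip bottomed at grasp height 115.1 mm, against 115 mm predicted for seated. The picture agrees: the bar lies flat on the block. Now I'll release and back out along the tool axis.

```bash
python3 - <<'E'
from h import *
s=env.get_state(); env.grip(.045); st("open")
q=s["orientation"]; z=R.from_quat([*q[1:],q[0]]).apply([0,0,1]); p0=np.array(env.get_state()["tcp_pos"])
env.movel(list(p0-.04*z),velocity=.08); print(IF())
try: env.movel(list(p0-.11*z),velocity=.2)
except env.PlanningError as e: print(e)
st("back")
ims=[]
im,d=camera("side"); np.savez("side5.npz",p=im,d=d)
P=cloud("side",d); h=cv2.cvtColor(im,cv2.COLOR_BGR2HSV)
dd=P[...,:2]-W; lx,ly=dd@ex,dd@ey
m=(abs(h[...,0]-116.)<14)&(h[...,1]>110)&(abs(lx)<.03)&(abs(ly)<.06)&(P[...,2]>.075)&(P[...,2]<.16)&(d>0)
print("handle top z",np.percentile(P[m][:,2],[5,50,98]),"x",np.percentile(lx[m],[2,98]),"y",np.percentile(ly[m],[2,98]))
print(kin.inverse_kinematics(*pose([*(W-.10*ex),.349],IY,0,1)))
cv2.imwrite("pics/s5.png",cv2.resize(im[170:290,180:300],(600,600),interpolation=2))
E
```

```text
open t 15.96 tcp [0.5474 0.1172 0.1571] q [-0.35  0.4  -0.15  2.3   1.87  0.44 -0.8 ] F [1.  1.  0.2] op 0.0451
[ 0.6 -0.4 -0.2]
back t 17.11 tcp [0.4804 0.1256 0.2435] q [-0.46  0.14 -0.15  2.37  1.36  0.45 -0.36] F [ 0.2  0.  -0.3] op 0.045
handle top z [0.08809593 0.09153355 0.12721748] x [-0.0085529   0.00573086] y [-0.04501874  0.0416771 ]
[-0.25991047  0.1067193  -0.14187395  1.82845659  0.01611356  1.20752412
  1.04016383]
```

View pics/s5.png

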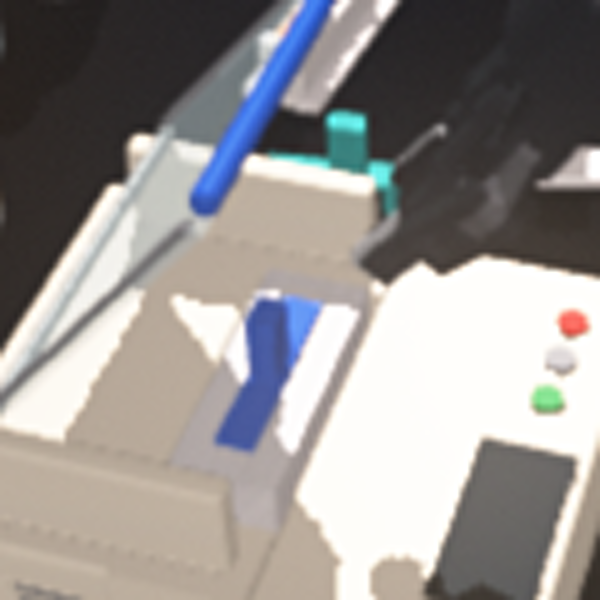

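The strip is free-standing, upright and level: bar top about 0.09 m, handle top about 0.127 m (expected 0.125). Next, the lid.

```bash
python3 - <<'E'
from h import *
N=env.nose_length
def V(dx,tip): return list(np.r_[W+dx*ex,tip+N])   # vertical tool
Q=pose([0,0,0],IY,0,1)[1]
env.reach(V(-.10,.335),Q); st("vert"); env.grip(0,f_grip=30)
env.movel(V(-.021,.320),velocity=.15)
c=env.movel(V(-.021,.262),velocity=.04,stop_force=2.5); s=st(("contact",c))
d=np.array(s["tcp_pos"])[:2]-W; zt=s["tcp_pos"][2]-N; print("tip z",zt,d@ex)
zc=zt-.006+.001; hz=.085+.044; ph0=np.arcsin((zc-hz)/.1801); print("phi0",ph0)
for ph in np.linspace(ph0,.12,8)[1:]:
    x=.085-.1801*np.cos(ph); z=hz+.1801*np.sin(ph)+.006
    env.movel(V(x,z-.001),velocity=.08); print(round(ph,2),np.round([x,z],3),IF())
    if np.abs(IF()).max()>20: print("HIGH"); break
st()
im,d=camera("side"); np.savez("side6.npz",p=im,d=d); cv2.imwrite("pics/s6.png",cv2.resize(im[150:310,150:320],(638,600),interpolation=2))
E
```

```text
vert t 18.43 tcp [0.4816 0.1303 0.4062] q [-0.26  0.11 -0.14  1.82  0.02  1.22  1.04] F [ 0.2 -0.2 -0.6] op 0.0448
('contact', True) t 20.56 tcp [0.5589 0.1213 0.3528] q [-0.23  0.27 -0.11  1.74  0.03  1.13  1.1 ] F [-0.7  0.1  1.4] op -0.0
tip z 0.28016305976834316 -0.022157254979593824
phi0 0.9468276776071964
0.83 [-0.037  0.268] [0.9 0.3 0.5]
0.71 [-0.052  0.252] [-0.5 -1.   0. ]
0.59 [-0.064  0.236] [-0.8 -0.   0.4]
0.47 [-0.075  0.217] [0.5 0.5 0.8]
0.36 [-0.084  0.198] [-0.1 -0.3  0.4]
0.24 [-0.09   0.177] [-0.  -0.5  0.6]
0.12 [-0.094  0.157] [-0.1 -0.5 -0.2]
 t 23.47 tcp [0.4877 0.13   0.228 ] q [-0.27  0.3  -0.14  2.02  0.05  0.83  1.01] F [-0.1 -0.5 -0.2] op 0.0004
```

View pics/s6.png

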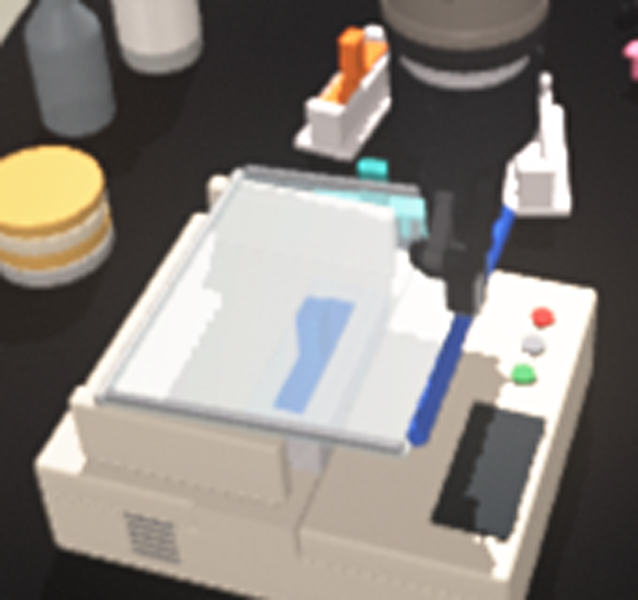

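The lid is following the bar and is almost shut, with the strip seated underneath. I'll press down until it stops, then retreat and check.

```bash
python3 - <<'E'
from h import *
N=env.nose_length
def V(dx,tip): return list(np.r_[W+dx*ex,tip+N])
c=env.movel(V(-.095,.118),velocity=.03,stop_force=14); s=st(("press",c)); print("tip",s["tcp_pos"][2]-N,IF())
env.dwell(.2); print(IF(),env.get_state()["tcp_pos"][2]-N)
env.movel(V(-.095,.20),velocity=.1); env.movel(V(-.11,.36),velocity=.25); st("clear")
D0=np.load("side0.npz")
for n in("top","side"):
    im,d=camera(n); P=cloud(n,d); h=cv2.cvtColor(im,cv2.COLOR_BGR2HSV); dd=P[...,:2]-W; lx,ly=dd@ex,dd@ey
    B=(abs(h[...,0]-116.)<14)&(h[...,1]>120)&(d>0)&(abs(ly)<.11)
    m=B&(lx<-.075)&(lx>-.12)&(P[...,2]>.1)&(P[...,2]<.2); print(n,"bar",m.sum(),np.median(lx[m]),np.median(P[m][:,2]))
    D=np.load(n+"0.npz")
    for im_,d_ in((D["p"],D["d"]),(im,d)):
        h=cv2.cvtColor(im_,cv2.COLOR_BGR2HSV);P=cloud(n,d_)
        m=(h[...,0]<18)&(h[...,1]>170)&(h[...,2]>120)&(d_>0)&(P[...,0]>.55)&(P[...,0]<.75)&(P[...,1]<-.1)&(P[...,1]>-.4)&(P[...,2]<.1)
        print(n,"orange",m.sum(),np.median(P[m],axis=0).round(4),P[m].max(0).round(3))
    cv2.imwrite(f"pics/{n}7.png",cv2.resize(im[150:310,150:320],(638,600),interpolation=2))
E
```

```text
('press', True) t 24.18 tcp [0.4874 0.1303 0.2133] q [-0.27  0.32 -0.13  2.04  0.06  0.79  1.01] F [-2.5 -1.9  9.8] op 0.0001
tip 0.1407123417708088 [-2.2 -2.2  9.8]
[-2.6 -1.3 11.3] 0.1407264091744528
clear t 25.93 tcp [0.4713 0.1318 0.4308] q [-0.27  0.07 -0.14  1.8   0.01  1.27  1.04] F [ 0.3 -0.1 -1.3] op -0.0002
top bar 500 -0.09389071177111646 0.13970448018919618
top orange 160 [ 0.6342 -0.2299  0.0384] [ 0.649 -0.197  0.076]
top orange 143 [ 0.6346 -0.2278  0.0387] [ 0.648 -0.197  0.074]
side bar 298 -0.09666440336725582 0.14110681726565558
side orange 18 [ 0.6372 -0.2398  0.0736] [ 0.67  -0.229  0.078]
side orange 106 [ 0.6332 -0.2328  0.0496] [ 0.67  -0.2    0.077]
```

View pics/side7.png

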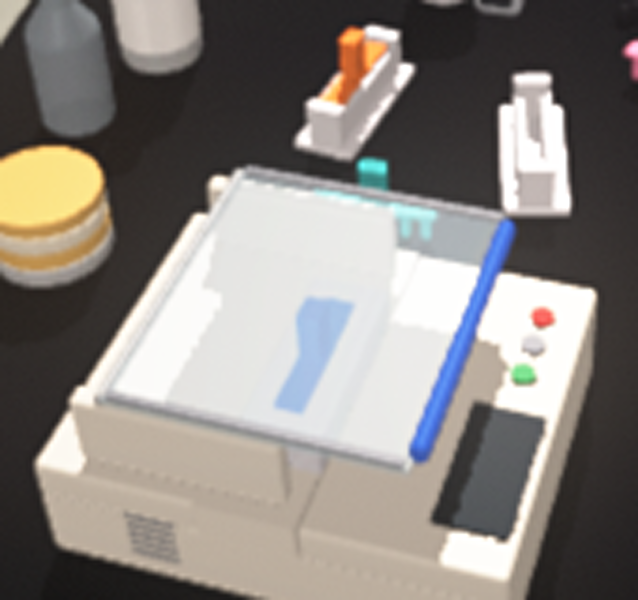

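```bash
python3 - <<'E'
from h import *
job.job_done(); print(env.get_state()["time"])
E
```

```text
the job is handed in; nothing more can be done
the job is handed in; nothing more can be done
```

The blue-handled strip is in the incubator wells with the lid shut over it, and I handed the job in at about 26 s of the 67 s. No verdict was reported.

I gripped the strip in its rack with the tool leaning away from the robot, then turned it half round so the tool leaned back under the lid. From the camera I put the wells about 4.7 mm off the pocket's middle, towards the robot's right. The tubes went in on the first try, so I never had to search for them. I then let go and pushed the lid down by its bar.

**Checks that agreed:**
- **Strip seated:** it stopped at a grasp height of 115.1 mm, against 115 mm expected. After I let go, the handle top measured about 127 mm (125 mm expected; the camera is good to about 2 mm).
- **Lid shut:** it stopped firmly with the bar's top at 140.7 mm and held about 10 N without moving. That matches shut (141 mm) if the bar sits above the lid's plane, which I did not measure separately.
- **Orange strip:** the top view puts it within about 2 mm of where it started.
- **Robot:** it was clear of everything at the end.

**Checks that disagreed:**
- A faint mark I took for the sixth well put the row about 3 mm further off than the four clear wells did. I went with the four clear ones.
- The side view's middle point for the orange strip moved by about 8 mm, and 24 mm in height. I put that down to the lid bar partly hiding the strip in the first picture.

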